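# Line up the twist-cap pots by height on the drinks trolley

## Robot

A 7-joint arm with a two-finger parallel gripper is mounted at the origin on the work surface. World frame = base frame: x ahead of the robot, y to its left, z up, the work surface at z = 0. Lengths are in m, angles in rad, forces in N, time in s.
With the tool pointing down it reaches from about 0.4 to 0.9 m from the base axis. Payload 5.6 kg.
Tool frame: the origin (TCP) lies midway between the tips of the shut fingers; the grasp point (between the pads) lies 19 mm behind it; z points along the fingers, y is the line along which they close (so a half turn about z gives the same grasp; the last joint's range is limited). The gripper opens to 92 mm and grips with 3 to 60 N. Pads are 20 mm wide; open, the fingers measure 128 mm over their backs; the gripper's body (75 mm by 189 mm) begins 69 mm behind the grasp point.
Start: joints at [1.152, 0.468, -0.012, 1.603, 0.006, 1.071, -0.056], TCP at [0.239, -0.605, 0.183] pointing down, gripper open.
Joint ranges: [-2.53, 2.53], [-0.31, 2.02], [-1.57, 1.55], [0.28, 2.44], [-1.29, 4.43], [0.15, 1.84], [-2.92, 2.92]. Speed limits (rad/s): [2.57, 2.57, 3.14, 3.14, 3.14, 3.14, 3.14].

## Interface

Orientations are given as a 3x3 rotation matrix whose columns are the frame's x, y, z axes.
In Python, from station import env, effector, solver, viewer, workorder, search_frame, tip_of gives the robot as it stands. Calls block until the motion is done:
- env.reach(position, orientation): joint-space move of the TCP to a pose.
- env.movel(position, frame=None, rate=0.15): straight line of the TCP; frame=None keeps the orientation; rate is the mean speed in m/s.
- env.goto_joints(angles): joint-space move.
- effector.release() and effector.grasp(squeeze=None): open the fingers fully, or close them until they stop; squeeze is the grip in N (None keeps the last).
- env.pause(seconds).
- solver.inverse_kinematics(position, orientation): joint angles nearest the present ones, or None.
- env.sense(): the state.
- viewer.read_camera(name): name is "side" or "top"; returns (picture, depth): 400x640x3 uint8, red, green, blue; 400x640 float32, m along the optical axis (not along the pixel's ray), 0 where there is no reading.
- viewer.camera_info(name): a dict with "intrinsics" (3x3 intrinsics, pixels), "eye" and "rotation" of the camera in the world. Camera axes: x right, y up, looking along -z (the intrinsics and any distortion apply to the point x, -y, -z); pixel columns grow to the right and rows downward; lengths in m; the calibration is good to about 2 mm. A picture is of the moment at which its call begins. camera_info takes no time and is no camera call.
A pose or a line that the arm cannot do raises env.PlanningError and nothing moves.
- workorder.finish_job(): hands the job in; it is judged then, once.
Trained networks look in the newest picture that a camera, given by its name, has taken for a name from the list of things; names that differ only in an ending like _2 or _b are one class to them, and where a whole thing is asked for, a point or a joint stands for the part that bears it (a point fixed in the world has none). Each returns a list of dicts, best first, with "score" (0 to 1); they miss things now and then, are a little off and sometimes report something else, mostly with a low value. They report only what shows in the picture. A call takes as long as a camera call.
- search_frame(camera, name): "at" ([x, y, z] in m, in world coordinates, good to about 4 mm: the middle of the surface that is visible of it).
- tip_of(camera, name): "at" ([x, y, z] in m, in world coordinates, good to about 4 mm: a listed point, or the origin of a listed thing).
The state is a dict: "t": time; "joint_positions": joint angles; "joint_velocities": joint speeds; "tau": joint torques, N m; "ee_pos": TCP position; "tcp_rot": TCP orientation; "wrist_force": force on the tool from outside, world axes, zero at the start; "moment": the same for the moment, N m; "gripper_width": finger opening in m; "grasp_force": force on a finger pad.
Only numpy, scipy, OpenCV 4.12 (cv2) and the standard library are available. Lean on these libraries where they do the work, as an engineer would, in place of code of your own. Each camera call takes 0.05 s, during which the arm holds its last target. There are 200 camera calls.

## Task

Line up the four twist-cap ceramic pots on the four cork marks of the gold strip in order of height: the shortest on the mark next to the bottle clip, rising to the tallest at the far end, each standing upright in the middle of its mark. Set them down gently and leave the steel jigger where it stands, upright.

Things in the scene. Friction and masses are not known exactly. Their poses are not given: they have to be found in the camera images.
- potA: mustard yellow ceramic pot with a twist cap of the same glaze and a small gold dot on top, a loose upright cylinder: body 40 mm in diameter and 35 mm high, cap 32 mm in diameter above it, 48 mm high in all, 0.12 kg or somewhat more or less. Origin: centre of its underside; z up its axis
- potB: pink ceramic pot with a twist cap of the same glaze and a small gold dot on top, a loose upright cylinder: body 46 mm in diameter and 47 mm high, cap 38 mm in diameter above it, 60 mm high in all, 0.17 kg or somewhat more or less. Origin: centre of its underside; z up its axis
- potC: blue ceramic pot with a twist cap of the same glaze and a small gold dot on top, a loose upright cylinder: body 52 mm in diameter and 59 mm high, cap 44 mm in diameter above it, 72 mm high in all, 0.23 kg or somewhat more or less. Origin: centre of its underside; z up its axis
- potD: dark green ceramic pot with a twist cap of the same glaze and a small gold dot on top, a loose upright cylinder: body 58 mm in diameter and 71 mm high, cap 50 mm in diameter above it, 84 mm high in all, 0.30 kg or somewhat more or less. Origin: centre of its underside; z up its axis
- mark1: round flat cork mark, 68 mm in diameter, 3 mm thick, fixed on a 6 mm thick gold strip (85 x 540 mm, lying flat on the trolley top), so its top is 9 mm above the trolley top. The four marks lie in a straight row 95 mm apart in the order mark1 to mark4, along the strip's y. Origin: centre of its underside (3 mm below the surface a pot stands on); y along the row
- mark2: round flat cork mark, 68 mm in diameter, 3 mm thick, fixed on a 6 mm thick gold strip (85 x 540 mm, lying flat on the trolley top), so its top is 9 mm above the trolley top. The four marks lie in a straight row 95 mm apart in the order mark1 to mark4, along the strip's y. Origin: centre of its underside (3 mm below the surface a pot stands on); y along the row
- mark3: round flat cork mark, 68 mm in diameter, 3 mm thick, fixed on a 6 mm thick gold strip (85 x 540 mm, lying flat on the trolley top), so its top is 9 mm above the trolley top. The four marks lie in a straight row 95 mm apart in the order mark1 to mark4, along the strip's y. Origin: centre of its underside (3 mm below the surface a pot stands on); y along the row
- mark4: round flat cork mark, 68 mm in diameter, 3 mm thick, fixed on a 6 mm thick gold strip (85 x 540 mm, lying flat on the trolley top), so its top is 9 mm above the trolley top. The four marks lie in a straight row 95 mm apart in the order mark1 to mark4, along the strip's y. Origin: centre of its underside (3 mm below the surface a pot stands on); y along the row
- clip: small spring bottle clip: black base 50 x 44 mm, two steel jaws with red tips, 65 mm high over the trolley top; fixed on the gold strip 92 mm beyond one end mark (beyond mark1 on some starts, beyond mark4 on others; a small gold finial, 28 mm high, stands at the other end). Origin: centre of its underside, 6 mm above the trolley top
- jigger: steel double-cone measuring jigger, 44 mm in diameter at the rim, 75 mm high, loose, to be left alone. Origin: centre of its underside. An unlisted clear acrylic cup (44 mm in diameter, 65 mm high, gold rim, purple disc in its foot) also stands among the pots: pots, jigger and cup share one loose row nearer the robot than the gold strip, at least 90 mm apart centre to centre

How it is judged:
At the end, for the whole second after the job is handed in: Each pot stands on its own mark, centred within 12 mm, upright within 0.1 rad, resting on the cork, released and at rest; counted from the clip end the pots go yellow, pink, blue, dark green (shortest to tallest). The jigger stands upright within 25 mm of where it was (((horizontal distance between clip and mark1 below 0.13 m and horizontal distance between potA and mark1 below 0.012 m and z of potA in the frame of mark1 between -0.002 and 0.007 m and horizontal distance between potB and mark2 below 0.012 m and z of potB in the frame of mark2 between -0.002 and 0.007 m and horizontal distance between potC and mark3 below 0.012 m and z of potC in the frame of mark3 between -0.002 and 0.007 m and horizontal distance between potD and mark4 below 0.012 m and z of potD in the frame of mark4 between -0.002 and 0.007 m) or (horizontal distance between clip and mark4 below 0.13 m and horizontal distance between potA and mark4 below 0.012 m and z of potA in the frame of mark4 between -0.002 and 0.007 m and horizontal distance between potB and mark3 below 0.012 m and z of potB in the frame of mark3 between -0.002 and 0.007 m and horizontal distance between potC and mark2 below 0.012 m and z of potC in the frame of mark2 between -0.002 and 0.007 m and horizontal distance between potD and mark1 below 0.012 m and z of potD in the frame of mark1 between -0.002 and 0.007 m)) and angle between each of potA, potB, potC, potD's own z axis and vertical below 0.1 rad and linear speed of each of potA, potB, potC, potD below 0.02 m/s and distance of jigger from where it was at the start of the episode below 0.025 m and angle between jigger's own z axis and vertical below 0.15 rad); the robot touches nothing.
It fails at once if the jigger is knocked over or pushed away (tilt over 0.5 rad or moved over 40 mm) (angle between jigger's own z axis and vertical above 0.5 rad or distance of jigger from where it was at the start of the episode above 0.04 m).
It fails at once if a pot is banged or pressed down on a mark (over 80 N) (contact force between any of mark1, mark2, mark3, mark4 and anything else above 80 N).
It fails at once if a pot is dropped (falls free of the fingers at over 0.65 m/s, about 20 mm of fall) ((linear speed of potA above 0.65 m/s and contact force between potA and the fingers below 0.05 N) or (linear speed of potB above 0.65 m/s and contact force between potB and the fingers below 0.05 N) or (linear speed of potC above 0.65 m/s and contact force between potC and the fingers below 0.05 N) or (linear speed of potD above 0.65 m/s and contact force between potD and the fingers below 0.05 N)).
It also fails if it takes over 112 s, if anything falls off the work surface, if the arm or the gripper's body presses on something with over 40 N, if the wrist force passes 120 N, or if a joint passes its speed limit or range.

## Working session

There is one attempt and no reset: what is moved stays moved. The work goes in short steps, each a Python script; the robot and the scene stay as the last script left them, time stands still between calls to the robot, and variables do not carry over. Pictures are saved under pics/ and viewed, at most 14 in all, crops included, and the job is handed in when it is done.

```bash
mkdir -p pics; ls; cat > m.py <<'E'
from station import env, effector, solver, viewer, workorder, search_frame, tip_of
import numpy as np, cv2
np.set_printoptions(precision=4,suppress=True)
def shot(cam,name):
    p,d=viewer.read_camera(cam); cv2.imwrite(f'pics/{name}.png',p[:,:,::-1]); return p,d
def world(cam,u,v,z):
    """pixel -> world on depth z along optical axis"""
    c=viewer.camera_info(cam);K=np.array(c['intrinsics'])
    r=np.stack([(u-K[0,2])/K[0,0],-(v-K[1,2])/K[1,1],-np.ones_like(u*1.)],-1)*np.asarray(z)[...,None]
    return r@np.array(c['rotation']).T+np.array(c['eye'])
E
python3 - <<'E'
from m import *
for c in('top','side'):
    p,d=shot(c,c+'0'); np.save(c+'d.npy',d); print({k:np.array(v) if not isinstance(v,dict) else v for k,v in viewer.camera_info(c).items()})
    for n in['potA','potB','potC','potD','mark1','mark2','mark3','mark4','clip','jigger']:
        print(c,n,[(np.round(r['at'],3),round(r['score'],2)) for r in tip_of(c,n)[:3]])
s=env.sense();print(s['ee_pos'],s['tcp_rot'],s['t'],s['gripper_width'])
E
```

```text
pics
{'intrinsics': array([[388.0097,   0.    , 317.0259],
       [  0.    , 388.0097, 198.8938],
       [  0.    ,   0.    ,   1.    ]]), 'eye': array([ 0.4164, -0.0155,  0.949 ]), 'rotation': array([[ 0.0126,  0.9907, -0.1354],
       [-0.9999,  0.0119, -0.0057],
       [-0.0041,  0.1355,  0.9908]])}
top potA [(array([ 0.434,  0.049, -0.   ]), 0.54)]
top potB [(array([ 0.434,  0.177, -0.002]), 0.58)]
top potC [(array([ 0.468,  0.296, -0.   ]), 0.69)]
top potD [(array([ 0.457, -0.165,  0.001]), 0.81)]
top mark1 [(array([0.61 , 0.053, 0.008]), 0.68), (array([ 0.585, -0.137,  0.009]), 0.64), (array([0.623, 0.147, 0.007]), 0.61)]
top mark2 [(array([0.61 , 0.053, 0.008]), 0.68), (array([ 0.585, -0.137,  0.009]), 0.64), (array([0.623, 0.147, 0.007]), 0.61)]
top mark3 [(array([0.61 , 0.053, 0.008]), 0.68), (array([ 0.585, -0.137,  0.009]), 0.64), (array([0.623, 0.147, 0.007]), 0.61)]
top mark4 [(array([0.61 , 0.053, 0.008]), 0.68), (array([ 0.585, -0.137,  0.009]), 0.64), (array([0.623, 0.147, 0.007]), 0.61)]
top clip [(array([0.628, 0.24 , 0.006]), 0.68)]
top jigger [(array([ 0.462, -0.0
[... 663 characters left out ...]
([ 0.597, -0.036,  0.005]), 0.72), (array([0.608, 0.052, 0.007]), 0.68)]
side mark2 [(array([ 0.59 , -0.141,  0.008]), 0.76), (array([ 0.597, -0.036,  0.005]), 0.72), (array([0.608, 0.052, 0.007]), 0.68)]
side mark3 [(array([ 0.59 , -0.141,  0.008]), 0.76), (array([ 0.597, -0.036,  0.005]), 0.72), (array([0.608, 0.052, 0.007]), 0.68)]
side mark4 [(array([ 0.59 , -0.141,  0.008]), 0.76), (array([ 0.597, -0.036,  0.005]), 0.72), (array([0.608, 0.052, 0.007]), 0.68)]
side clip [(array([0.63, 0.24, 0.01]), 0.57)]
side jigger [(array([ 0.462, -0.066,  0.002]), 0.71)]
[ 0.2386 -0.6047  0.1833] [[ 0.9302  0.367   0.    ]
 [ 0.367  -0.9302 -0.    ]
 [ 0.      0.0001 -1.    ]] 1.1 0.09169105401202446
```

View pics/top0.png

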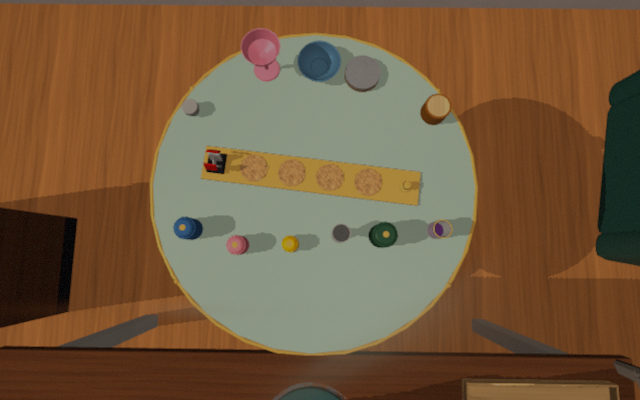

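View pics/side0.png

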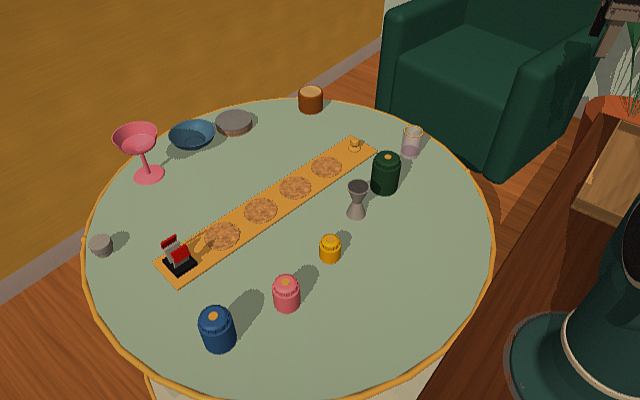

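The clip is at the left (top view ~(215,161)), so the order from there is yellow (254,166), pink (292,172), blue (330,177), green (368,181). The pots stand at (290,243), (237,244), (188,228) and (383,235), the jigger at (341,233) and the cup at (440,229). Next I refine the positions from depth and colour.

```bash
python3 - <<'E'
from m import *
pots=dict(A=(.435,.053,.048),B=(.433,.177,.06),C=(.466,.296,.072),D=(.455,-.165,.084),J=(.462,-.067,.075))
vv,uu=np.mgrid[:400,:640]
for c in('top','side'):
    d=np.load(c+'d.npy'); W=world(c,uu,vv,d); p=cv2.imread(f'pics/{c}0.png')
    for k,(x,y,h) in pots.items():
        m=(np.hypot(W[...,0]-x,W[...,1]-y)<.045)&(d>0)
        z=W[m][:,2]; t=m&(W[...,2]>h-.006)
        (e,r)=cv2.minEnclosingCircle(W[t][:,:2].astype(np.float32)) if t.any() else (0,0)
        print(c,k,'zmin/max',z.min(),z.max(),'n',t.sum(),W[t].mean(0),np.array(e),r)
    hsv=cv2.cvtColor(p,cv2.COLOR_BGR2HSV)
    # cork: less saturated than gold, near nominal centres
    for x,y in[(.623,.147),(.61,.053),(.597,-.04),(.585,-.137)]:
        m=(np.hypot(W[...,0]-x,W[...,1]-y)<.060)&(d>0)
        t=m&(hsv[...,1]<175)&(hsv[...,0]<22)
        n,l,s,ce=cv2.connectedComponentsWithStats(cv2.morphologyEx(t.astype(np.uint8),cv2.MORPH_CLOSE,np.ones((5,5))))
        i=1+s[1:,4].argmax(); q=W[(l==i)&m]; e,r=cv2.minEnclosingCircle(q[:,:2].astype(np.float32))
        print(c,'mark',ce[i],s[i],q.mean(0),np.array(e),r)
E
```

```text
top A zmin/max -0.005866476862625425 0.05104388279323602 n 147 [0.4361 0.052  0.0466] [0.4361 0.0523] 0.016664743423461914
top B zmin/max -0.007448674513087061 0.06340963361604224 n 217 [0.4322 0.1754 0.0588] [0.4324 0.1755] 0.019724130630493164
top C zmin/max -0.004904856403563862 0.07570624894335876 n 294 [0.4692 0.292  0.0706] [0.4696 0.2935] 0.022935019806027412
top D zmin/max -0.00538340652715219 0.0876650706251676 n 394 [ 0.459  -0.1642  0.0827] [ 0.4592 -0.1644] 0.025827229022979736
top J zmin/max -0.006752212368116073 0.07887045118721592 n 294 [ 0.461  -0.0656  0.0747] [ 0.4611 -0.0656] 0.02197134494781494
top mark [254.3315 167.989 ] [ 231  150   48   37 1448] [0.6208 0.1464 0.0063] [0.6229 0.147 ] 0.05996963754296303
top mark [292.0189 172.8254] [ 268  155   49   37 1478] [0.6097 0.0528 0.0062] [0.6101 0.053 ] 0.05998842418193817
top mark [329.5945 177.7443] [ 306  159   48   38 1482] [ 0.5984 -0.0405  0.0062] [ 0.5972 -0.0403] 0.05996329337358475
top mark [368.7946 182.6121] [ 345  164   49   38 1490] [ 0.5874 -0.1372  0.0061] [ 0.5853 -0.137 ] 0.059990640729665756
side A 
[... 374 characters left out ...]
ax -0.004313442038801574 0.08595018916922459 n 327 [ 0.4543 -0.1602  0.0821] [ 0.456  -0.1631] 0.026481814682483673
side J zmin/max -0.00540974518843973 0.07688769182539867 n 306 [ 0.4572 -0.0633  0.0743] [ 0.4589 -0.0645] 0.022874966263771057
side mark [220.7658 234.8375] [201 217  39  33 837] [0.6225 0.1486 0.0078] [0.6275 0.1405] 0.046069081872701645
side mark [259.8292 209.9909] [239 193  40  35 767] [0.6099 0.0543 0.0075] [0.6107 0.0463] 0.05084061995148659
side mark [294.9243 187.7569] [275 172  41  36 687] [ 0.5971 -0.039   0.0074] [ 0.6012 -0.0384] 0.054513074457645416
side mark [325.9494 166.6073] [305 153  40  28 573] [ 0.5878 -0.1335  0.0074] [ 0.5904 -0.1405] 0.049632396548986435
```

```bash
cat >> m.py <<'E'
dv=np.array([.1195,.9928]); mid=np.array([.6042,.0068])
P=dict(A=((.435,.053),.024,142.5),B=((.431,.176),.033,47.5),C=((.468,.2935),.042,-47.5),D=((.4576,-.1635),.050,-142.5))
TCP=.019; UP=.13
Y=np.array([dv[1],-dv[0],0])
def Rot(s):
    y=s*Y; z=np.array([0,0,-1.]); return np.stack([np.cross(y,z),y,z],1)
def st(tag):
    s=env.sense(); print(tag,'t',round(s['t'],2),s['ee_pos'],'w',round(s['gripper_width'],4),'gf',round(s['grasp_force'],1),'F',s['wrist_force']); return s
def move(k,R,squeeze=25,xy=None):
    p,h,off=P[k]; p=np.array(p if xy is None else xy); m=mid+dv*off/1000; g=h-TCP
    env.reach([*p,g+UP],R)
    env.movel([*p,g],rate=.12); effector.grasp(squeeze); st('grasp '+k)
    env.movel([*p,g+.02],rate=.08); st('lifted')
    env.movel([*p,g+UP],rate=.2)
    env.movel([*m,g+UP],rate=.25)
    env.movel([*m,g+.025],rate=.15); st('above')
    env.movel([*m,g+.0098],rate=.03); st('down')
def leave(k):
    p,h,off=P[k]; m=mid+dv*off/1000
    effector.release(); env.pause(.2)
    env.movel([*m,h-TCP+UP],rate=.2); st('left')
E
python3 - <<'E'
from m import *
for s in(1,-1):
    for k in P:
        for xy in (P[k][0],mid+dv*P[k][2]/1000):
            print(s,k,[solver.inverse_kinematics([*xy,z],Rot(s)) for z in(P[k][1]-TCP+UP,)])
E
```

```text
1 A [array([ 0.5313,  0.2859, -0.8219,  2.1037,  0.2761,  0.8595, -0.5726])]
1 A [array([ 0.2113,  0.6168, -0.7109,  1.6392,  0.4487,  1.0553, -0.7539])]
1 B [array([ 0.4831,  0.4662, -1.1475,  2.0268,  0.517 ,  0.9775, -1.0481])]
1 B [array([ 0.3306,  0.5406, -0.6449,  1.7026,  0.3708,  1.0235, -0.5615])]
1 C [array([ 0.0884,  0.5219, -0.9268,  1.8294,  0.4822,  1.0344, -1.1498])]
1 C [array([ 0.4566,  0.4943, -0.5918,  1.7284,  0.3167,  1.0157, -0.3686])]
1 D [array([ 0.6927,  0.2634, -0.4805,  1.9917,  0.1518,  0.9207,  0.0143])]
1 D [array([ 0.5562,  0.4705, -0.5109,  1.7189,  0.263 ,  1.0209, -0.1667])]
-1 A [array([ 0.8623,  0.5238, -1.2972,  2.0906,  0.6131,  0.9916,  2.2591])]
-1 A [array([ 0.5008,  0.9585, -1.3303,  1.6214,  0.9535,  1.3451,  2.0498])]
-1 B [array([ 0.5663,  0.5788, -1.3038,  2.0237,  0.6532,  1.0517,  1.9704])]
-1 B [array([ 0.6808,  0.9001, -1.3275,  1.682 ,  0.9054,  1.3114,  2.1958])]
-1 C [array([ 0.286 ,  0.77  , -1.32  ,  1.8199,  0.8014,  1.2192,  1.7381])]
-1 C [array([ 0.8529,  0.8622, -1.3256,  1.7054,  0.8709,  1.2975,  2.3607])]
-1 D [array([-0.7714,  0.5222,  1.3715,  2.0702, -0.6007,  1.0451, -2.3598])]
-1 D [array([-0.6925,  0.8046,  1.3466,  1.7988, -0.8325,  1.2527, -2.3697])]
```

s=+1 works everywhere. Green first, as it is nearest.

```bash
python3 - <<'E'
from m import *
move('D',Rot(1)); 
E
```

```text
grasp D t 4.75 [ 0.4575 -0.1635  0.0311] w 0.0569 gf 25.0 F [-1.1601 -0.0313  2.7813]
lifted t 5.15 [ 0.4578 -0.1637  0.0513] w 0.0567 gf 25.0 F [-0.1124  0.3794 -4.3802]
above t 7.38 [ 0.5879 -0.1349  0.057 ] w 0.0568 gf 25.0 F [ 0.5183  0.3567 -2.7195]
down t 8.04 [ 0.5872 -0.1346  0.0407] w 0.0569 gf 25.0 F [ 0.1339 -0.5868 -3.232 ]
```

```bash
python3 - <<'E'
from m import *
leave('D'); move('C',Rot(1)); leave('C')
shot('side','s1')
E
```

```text
left t 9.66 [ 0.5863 -0.1347  0.16  ] w 0.0916 gf 0.0 F [-0.435  -0.7028  0.6534]
grasp C t 13.23 [0.4678 0.2936 0.0231] w 0.0502 gf 25.0 F [-0.1929  0.2436  0.9935]
lifted t 13.63 [0.4685 0.2936 0.0437] w 0.0501 gf 25.0 F [-0.1233 -0.7866 -2.1387]
above t 16.77 [ 0.5994 -0.04    0.0488] w 0.0501 gf 25.0 F [-0.2982 -0.0902 -1.9168]
down t 17.43 [ 0.5985 -0.0403  0.0327] w 0.0502 gf 25.0 F [ 0.2398 -0.1827 -2.6281]
left t 19.12 [ 0.5977 -0.0406  0.152 ] w 0.0916 gf 0.0 F [ 0.1686  0.612  -0.2155]
```

View pics/s1.png

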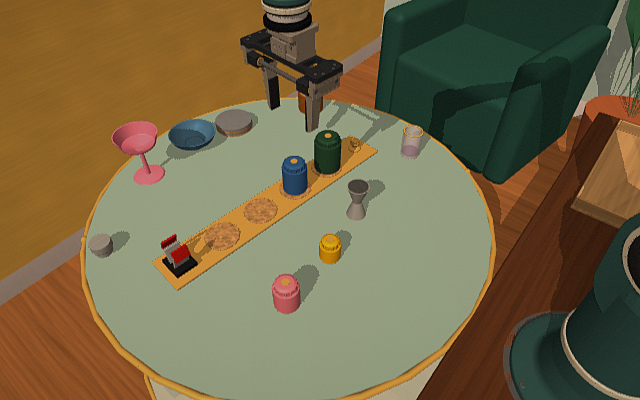

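Green (328,153) and blue (294,175) stand upright on the two far marks. The jigger (357,198), pink (286,292) and yellow (330,249) haven't moved. On to pink and yellow.

```bash
python3 - <<'E'
from m import *
for k in'BA': move(k,Rot(1)); leave(k)
s=env.sense(); env.reach([.40,-.35,.25],Rot(1))
vv,uu=np.mgrid[:400,:640]
H=dict(A=.057,B=.069,C=.081,D=.093)
for c in('top','side'):
    p,d=shot(c,c+'2'); W=world(c,uu,vv,d)
    for k in P:
        m=mid+dv*P[k][2]/1000
        t=(np.hypot(W[...,0]-m[0],W[...,1]-m[1])<.045)&(d>0)&(W[...,2]>H[k]-.006)
        e,r=cv2.minEnclosingCircle(W[t][:,:2].astype(np.float32))
        print(c,k,np.array(e)-m,r,W[t][:,2].max())
    print([(np.round(x['at'],3),round(x['score'],2)) for x in tip_of(c,'mark1')],[(x['at'],x['score']) for x in tip_of(c,'jigger')[:1]])
st('end')
v=np.hstack([cv2.resize(cv2.imread('pics/top2.png')[120:240,190:430],(800,400))]);w=cv2.resize(cv2.imread('pics/side2.png')[100:300,150:450],(300,200))
cv2.imwrite('pics/c2.png',np.vstack([v,np.pad(w,((0,0),(0,500),(0,0)))]))
E
```

```text
grasp B t 22.29 [0.4306 0.176  0.0139] w 0.0426 gf 24.6 F [-1.2926  0.2779  0.9194]
lifted t 22.69 [0.4316 0.176  0.0346] w 0.0431 gf 24.3 F [ 0.5296 -0.9339 -2.5306]
above t 25.26 [0.6106 0.0544 0.04  ] w 0.0426 gf 24.4 F [ 0.4095 -0.8938 -1.3678]
down t 25.92 [0.6098 0.054  0.0237] w 0.0427 gf 24.3 F [-0.5181 -0.6215 -2.5842]
left t 27.71 [0.6091 0.0536 0.143 ] w 0.0924 gf 0.0 F [ 0.1904  0.9933 -0.8949]
grasp A t 30.63 [0.4348 0.053  0.005 ] w 0.0302 gf 25.0 F [-0.9067  0.5663  1.3156]
lifted t 31.03 [0.4354 0.0528 0.0254] w 0.0301 gf 25.0 F [ 0.0285  0.285  -1.306 ]
above t 33.57 [0.622  0.1486 0.031 ] w 0.0304 gf 25.0 F [ 0.2242  0.1769 -0.6296]
down t 34.23 [0.6212 0.1484 0.0147] w 0.0305 gf 25.0 F [-0.0064 -0.9431 -1.3352]
left t 36.17 [0.6205 0.1477 0.134 ] w 0.0917 gf 0.0 F [-0.6923  0.4537 -0.3755]
top A [ 0.0021 -0.0007] 0.016823118552565575 0.060797337517888295
top B [ 0.0017 -0.0006] 0.019337324425578117 0.07229770003354741
top C [ 0.0009 -0.0002] 0.022476794198155403 0.08476090055813335
top D [ 0.0016 -0.0014] 0.02552514523267746 0.09632748624043863
[(array([0.622, 0.149, 0.006]), 0.82), (array([0.611, 0.052, 0.008]), 0.63), (array([ 0.598, -0.036,  0.003]), 0.61), (array([ 0.587, -0.137,  0.009]), 0.53)] [([0.4583, -0.0661, 0.0006], 0.82)]
side A [-0.0015  0.0006] 0.017293328419327736 0.05925376853050246
side B [-0.0013  0.0021] 0.02125813066959381 0.07187364184202094
side C [-0.0017  0.0011] 0.0235343798995018 0.08256482226040773
side D [-0.0026  0.0021] 0.026179393753409386 0.0948996004122441
[(array([0.607, 0.052, 0.007]), 0.76), (array([0.621, 0.15 , 0.01 ]), 0.68), (array([ 0.596, -0.038,  0.006]), 0.67), (array([ 0.589, -0.14 ,  0.007]), 0.47)] [([0.4598, -0.0647, 0.0069], 0.95)]
end t 38.48 [ 0.4003 -0.3496  0.2499] w 0.0923 gf 0.0 F [ 0.0167 -0.3348 -0.7587]
```

View pics/c2.png

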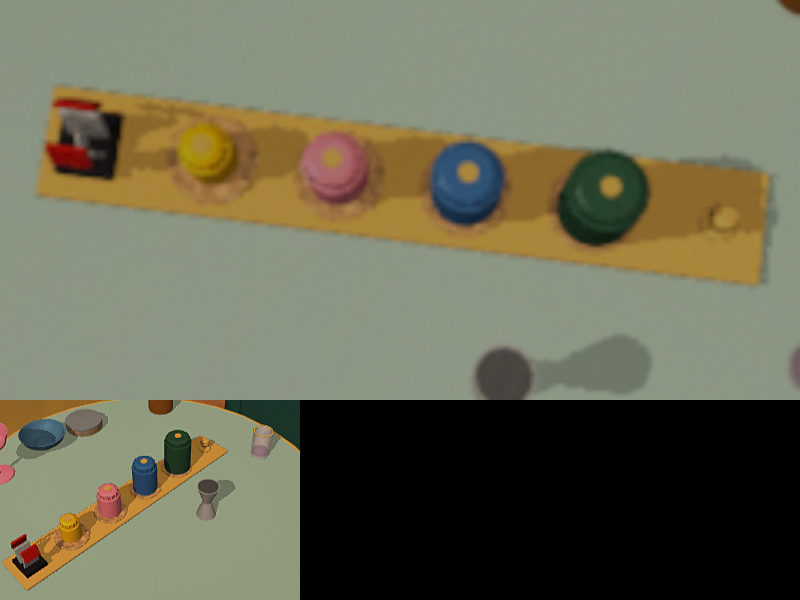

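The top view shows yellow, pink, blue and green at crop pixels (205,152), (333,165), (467,182) and (605,195), each upright on its cork mark. The caps measure within about 3 mm of the mark centres and at the right heights, and the jigger is upright in place, so I am handing in.

```bash
python3 -c "
from m import *
print(workorder.finish_job())"
```

```text
the job is handed in; nothing more can be done
None
```

I handed the job in at about 38 s: yellow, pink, blue and dark green stand upright on their marks in rising order from the clip, each within about 3 mm of centre by camera, and the jigger is where it was; no verdict was returned.

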